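Seat a tenoned rail and hold it tight with the ratchet pusher

ROBOT

A 6-joint arm with a two-finger parallel gripper is mounted at the origin on a cart in front of the work surface, level with it; the furniture and walls round the work are solid. World frame = base frame: x ahead of the robot, y to its left, z up, the work surface at z = 0. Lengths are in m, angles in rad, forces in N, time in s.
With the tool pointing down it reaches from about 0.375 to 0.975 m from the base axis. Payload 3.8 kg.
Tool frame: the origin (TCP) lies midway between the tips of the shut fingers; the grasp point (between the pads) lies 19 mm behind it; z points along the fingers, y is the line along which they close (so a half turn about z gives the same grasp; the last joint's range is limited). The gripper opens to 85 mm and grips with 20 to 120 N. Pads are 22 mm wide; open, the fingers measure 114 mm over their backs; the gripper's body (76 mm by 85 mm) begins 54 mm behind the grasp point. The pads swing forward as they close: fully open they stand 13 mm farther back than shut.
Start: joints at [1.077, 0.264, 1.604, -0, 1.274, -0.037], TCP at [0.298, 0.606, 0.231] pointing down, gripper open.
Joint ranges: [-2.63, 2.63], [-0.94, 2.18], [0.31, 2.57], [-1.31, 4.45], [0, 2.66], [-2.55, 2.55]. Speed limits (rad/s): [2.57, 2.57, 3.14, 3.14, 3.14, 3.14].

INTERFACE

Orientations are given as a rotation vector (axis times angle).
In Python, from workcell import status, read_camera, workorder, masks_of gives the robot as it stands.
- The arm moves only by the tool drive_tool, never from a script. Its argument "rows" is a list of rows, each a list of 7 numbers: the turn, a rotation vector about the tool's x, y, z in degrees, then the shift along the tool's x, y, z in m, then the opening, from 0 (shut) to 1 (fully open). In form: [[ax, ay, az, tx, ty, tz, claw], ...]. A call has 1 to 8 rows; each row shifts and turns the commanded pose from where the row before left it, along the tool's axes as they then stand; what a row does not reach is not made up. A row lasts 1/12 s, in which the tool goes at most 41.7 mm and 7.16 degrees, less where a joint would pass 70% of its speed; a pose out of reach is approached as far as the arm can. A call is refused whole if a number of a shift passes 0.0417 or a number of a turn 7.16, either way. A call with a gripper value outside its range is refused whole. The fingers move at their own pace and stop on an object; "force" is the grip in N (left out, the last holds). Time passes only in rows, so rows that do not move let the fingers close. It gives the time, the measured TCP pose, the force, the opening and the grip force at its end, in the units of the state.
- status.read_state(): the state, without advancing time (a new reading comes with each control period).
- read_camera(name): name is "scene" or "side" or "wrist"; returns a dict with "color" (384x512x3 uint8, red, green, blue), "intrinsics" (3x3 intrinsics, pixels), "world_from_camera" (4x4, takes a point from camera to world coordinates); the wrist camera has in their place "mount" (4x4, takes a point from camera to tool coordinates, whose origin is the TCP and whose axes are the flange's). Camera axes: x right, y up, looking along -z (the intrinsics and any distortion apply to the point x, -y, -z); pixel columns grow to the right and rows downward; lengths in m; the calibration is good to about 2 mm. A picture is of the moment at which its call begins: read the wrist's pose just before it. There is no depth.
- workorder.finish_job(): hands the job in; it is judged then, once.
Trained networks look in a picture, given as the dict that the camera call returned (one of the last four; its "shot" number tells which), for a name from the list of things; names that differ only in an ending like _2 or _b are one class to them, and where a whole thing is asked for, a point or a joint stands for the part that bears it (a point fixed in the world has none). Each returns a list of dicts, best first, with "score" (0 to 1); they miss things now and then, are a little off and sometimes report something else, mostly with a low value. They report only what shows in the picture. A call takes as long as a camera call.
- masks_of(picture, name): "mask" (384x512 bool, what is visible of it) and "bbox" ([left, top, right, bottom] in pixels, round what is visible of it).
The state is a dict: "time": time; "q": joint angles; "joint_vel": joint speeds; "joint_torque": joint torques, N m; "tool_pos": TCP position; "tcp_rot": TCP orientation; "wrist_force": force on the tool from outside, world axes, zero at the start; "torque": the same for the moment, N m; "width": opening from 0.0 (shut) to 1.0 (fully open); "grip_force": force on a finger pad.
Only numpy, scipy, OpenCV 4.12 (cv2) and the standard library are available. Lean on these libraries where they do the work, as an engineer would, in place of code of your own. Each camera call takes 0.05 s, during which the arm holds its last target. There are 200 camera calls.

TASK

Do the dry clamp-up on the plywood jig: pick up the loose wooden rail that has a tenon on one end, lay it flat on the board in line with the mortise of the cross piece, and slide the tenon in with the hand until you feel the shoulder seat. Then let go of the rail and pump the pusher's trigger against its pistol grip, moving the push rod by the trigger only and never by hand, until the pad meets the rail's end, and finish still squeezing the trigger, with the pad pressing the rail firmly but gently (some 10 to 30 N, crushing begins at 45 N). Leave the other things where they lie.

Things in the scene. Friction and masses are not known exactly. Their poses are not given: they have to be found in the camera images.
- rail: loose piece of plain wood, 30 wide (its x) x 110 long (its y) x 28 high (its z), 60 to 130 g, with a tenon 16 wide x 12 high x 14 long in the middle of its +y end. Origin: centre of the underside of the 110 mm part. It starts flat on the table left of the jig, tenon pointing left (+y) within 0.7 rad; grasp it across its 30 mm
- rail_shoulder (a point): centre of the rail's shoulder: on its axis, 55 mm from the origin towards the tenon, 14 mm above its underside
- jig: plywood board 130 (x) x 360 (y) x 12 mm, fixed, within 0.2 rad of square. Origin: on the table under its centre; y runs to its left end, where the mortised stile (120 x 40 x 28, same wood as the rail) lies across it before a cleat, both 40 mm above the table; the ratchet pusher stands at the right. A rail fully home has its origin at jig (0, 55, 12) mm, y along the jig's y
- joint_face (a point): middle of the mortise's mouth in the stile's face that looks to the pusher, at jig (0, 110, 26) mm, axes as the jig's. The mortise is 20 wide (x) x 16 high (z) x 20 deep (+y): 2 mm of play all round, the tenon slides in freely and the shoulder meets the face before the tenon bottoms
- pusher (a joint): travel of the toothed push rod along the jig's +y, m, 0 to 0.075; it meets the end of a seated rail at 0.065 and starts at 0.005 to 0.030. A full squeeze of the trigger advances it two teeth, 12 mm (the first 8 to 16 mm). A holding pawl and 2 N of friction keep it there when the trigger is let go, but with up to a tooth (6 mm) of slack: it presses only while the trigger is squeezed
- pad_face (a point): centre of the front face of the rod's round pad (24 mm across), at jig (0, -65 mm + pusher, 26 mm); there is bare board from the pad to the stile
- trigger (a joint): trigger angle, rad: 0 let go (it springs back by itself), 0.42 at its stop, fully squeezed. 2 to 4 N at the crest move it. With the pad against the seated rail it stalls short of the stop, and the pad then presses with the finger's force on the trigger less about 6 N. If it runs to the stop, let go and squeeze once more
- trigger_front (a point): crest of the bowed aluminium trigger (20 mm wide in x) on its front side, which looks to the rail: jig (0, -94, 118) mm when let go, 18 mm nearer the pistol grip (towards -y) when fully squeezed. The trigger's top end stands 145 mm above the table
- squeeze_point (a point): fixed point, jig (0, -128, 118) mm, 16 mm before the rear face of the upright, rigid black pistol grip (top at 148 mm). With the hand's centre held still here and fingers closing along the jig's y, one finger reaches the grip's rear face at 16 mm while the other takes the trigger's front from 34 mm (let go) to 16 mm (fully squeezed); 2 mm nearer the trigger does as well
- offcut: bystander: plain loose offcut of the same wood without a tenon, 30 x 72 x 28 mm, origin at the centre of its underside
- chisel: bystander: short chisel, orange handle, 150 mm
- tape_measure: bystander: yellow tape measure, 36 x 83 x 62 mm
- tack_hammer: bystander: small hammer, wooden handle, 205 mm
- pencil: bystander: flat red carpenter's pencil, 162 mm

How it is judged:
On the way, in this order (a step that is already met when the one before it is completed fails the run):
1. the rail is slid home by hand: shoulder against the stile within 2.5 mm, while the pusher's pad does not touch it (y of rail_shoulder in the frame of joint_face above -0.0025 m and distance between rail_shoulder and joint_face below 0.005 m and angle between the y axis of rail and the y axis of jig, either way round below 0.08 rad and contact force between pusher and rail below 0.5 N), for 0.2 s.
2. the trigger is pumped with the fingers while the hand is off the rail (contact force between the fingers and trigger above 1 N and value of joint trigger above 0.3 rad and contact force between the fingers and rail below 0.1 N), for 0.05 s.
3. the pad meets the rail and presses (contact force between pusher and rail above 3 N and contact force between the fingers and trigger above 1 N), for 0.1 s.
At the end, for the whole second after the job is handed in: The program has finished and the fingers still squeeze the trigger (over 2 N); the pad presses the rail with 5 to 45 N; the rail lies flat and straight (0.08 rad) in the jig, its shoulder within 2.5 mm of the stile and 5 mm of the mortise's centre, and the hand does not touch the rail (contact force between pusher and rail between 5 and 45 N and contact force between the fingers and trigger above 2 N and contact force between the arm and rail below 0.5 N and y of rail_shoulder in the frame of joint_face above -0.0025 m and distance between rail_shoulder and joint_face below 0.005 m and angle between the y axis of rail and the y axis of jig, either way round below 0.08 rad and angle between rail's own z axis and vertical below 0.08 rad and linear speed of rail below 0.02 m/s and velocity of joint trigger below 0.1 rad/s); the arm keeps its last pose, push and grip.
It fails at once if the rail is crushed: the pad presses it with over 45 N (contact force between pusher and rail above 45 N).
It fails at once if the push rod is moved by hand (contact force between the arm and pusher above 3 N).
It fails at once if a bystander is moved by more than 40 mm (distance of any of offcut, chisel, tape_measure, tack_hammer, pencil from where it was at the start of the episode above 0.04 m).
It also fails if it takes over 72 s, if anything falls off the work surface, if the arm or the gripper's body presses on something with over 40 N, if the wrist force passes 120 N, or if a joint passes its speed limit or range.

## Working session

There is one attempt and no reset: what is moved stays moved. The work goes in short steps, Python scripts to look and compute and a tool call to move; the robot and the scene stay as the last step left them, time stands still between calls to the robot, and variables do not carry over. Pictures are saved under pics/ and viewed, at most 10 in all, crops included, and the job is handed in when it is done.

Besides the shell and the picture viewer there is one more tool, called after "Emit:" as a command line: name --pt "numbers of a row" for each row, then --argument value for the rest. drive_tool: Moves the arm, as the interface text tells. Its arguments: {"type":"object","properties":{"rows":{"type":"array"},"force":{"type":"number"}},"required":["rows"]}

```bash
mkdir -p pics; ls
cat > h.py <<'E'
import numpy as np, cv2
from scipy.spatial.transform import Rotation as R
from workcell import status, read_camera, workorder, masks_of
def T(st):
    M=np.eye(4); M[:3,:3]=R.from_rotvec(st['tcp_rot']).as_matrix(); M[:3,3]=st['tool_pos']; return M
def shot(name):
    st=status.read_state(); p=read_camera(name)
    W=p['world_from_camera'] if name!='wrist' else T(st)@np.array(p['mount'])
    return p,np.array(W),np.array(p['intrinsics'])
def ray(W,K,uv,z):
    d=W[:3,:3]@np.array([(uv[0]-K[0,2])/K[0,0],-(uv[1]-K[1,2])/K[1,1],-1]); o=W[:3,3]
    return o+d*(z-o[2])/d[2]
def proj(W,K,P):
    c=np.linalg.inv(W)@np.append(P,1); return K[0,0]*c[0]/-c[2]+K[0,2], K[1,1]*-c[1]/-c[2]+K[1,2]
def save(p,n): cv2.imwrite('pics/'+n,p['color'][:,:,::-1])
E
python3 - <<'E'
from h import *
ims=[]
for n in ['scene','side','wrist']:
    p,W,K=shot(n); print(n,[k for k in p],W.round(3).tolist(),K.round(1).tolist()); 
    for k in p:
        if k not in('color','intrinsics','world_from_camera','mount'): print(k,p[k])
    save(p,n+'0.png')
    for o in ['rail','jig','pusher','trigger','offcut']:
        for m in masks_of(p,o)[:2]: print(o,round(m['score'],2),m['bbox'],m['mask'].sum())
E
```

```text
pics
scene ['color', 'intrinsics', 'world_from_camera', 'shot'] [[0.618, 0.491, -0.614, -0.355], [-0.786, 0.408, -0.464, -0.692], [0.023, 0.77, 0.638, 1.07], [0.0, 0.0, 0.0, 1.0]] [[473.5, 0.0, 249.0], [0.0, 473.5, 194.3], [0.0, 0.0, 1.0]]
shot 1
rail 0.56 [132.3, 187.7, 167.2, 203.8] 362
rail 0.51 [194.3, 195.9, 315.8, 272.5] 4072
jig 0.64 [194.6, 195.4, 317.7, 268.7] 4139
pusher 0.75 [262.7, 231.8, 314.2, 258.1] 214
trigger 0.43 [280.0, 214.8, 284.3, 236.2] 68
offcut 0.62 [173.4, 163.9, 196.3, 179.2] 206
side ['color', 'intrinsics', 'world_from_camera', 'shot'] [[-0.962, 0.144, -0.234, 0.227], [-0.274, -0.451, 0.849, 1.27], [0.017, 0.881, 0.473, 0.792], [0.0, 0.0, 0.0, 1.0]] [[397.2, 0.0, 248.3], [0.0, 397.2, 190.2], [0.0, 0.0, 1.0]]
shot 2
rail 0.64 [257.4, 251.4, 271.1, 283.5] 310
rail 0.37 [267.6, 163.4, 270.5, 184.7] 85
jig 0.89 [242.3, 160.1, 287.9, 235.1] 1878
pusher 0.48 [265.3, 188.3, 272.1, 199.9] 49
trigger 0.53 [264.3, 164.4, 273.7, 183.1] 86
offcut 0.83 [197.9, 248.0, 217.1, 271.1] 266
offcut 0.53 [255.5, 158.3, 276.6, 179.3] 95
wrist ['color', 'intrinsics', 'mount', 'shot'] [[0.442, -0.859, -0.258, 0.232], [0.897, 0.423, 0.128, 0.637], [-0.001, -0.288, 0.958, 0.374], [0.0, 0.0, 0.0, 1.0]] [[345.1, 0.0, 254.8], [0.0, 345.1, 196.2], [0.0, 0.0, 1.0]]
shot 3
rail 0.39 [138.1, 323.8, 144.8, 343.9] 88
```

Run:
```python
import cv2
a=[cv2.imread(f'pics/{n}0.png') for n in('scene','side','wrist')]
cv2.imwrite('pics/all.png',cv2.resize(cv2.vconcat([cv2.hconcat(a[:2])]),(800,300)))
print(a[0].shape)
```

```text
(384, 512, 3)
```

View pics/scene0.png

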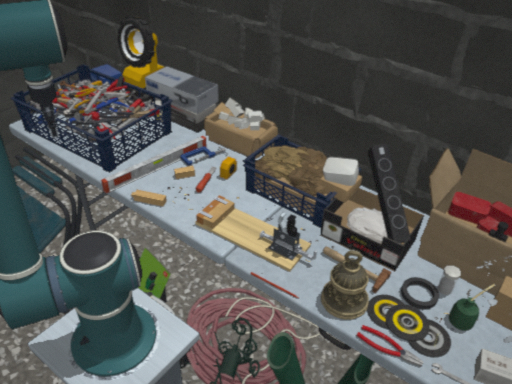

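View pics/wrist0.png

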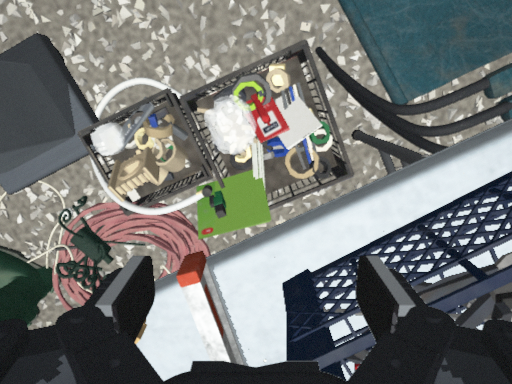

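The scene picture shows the rail at about (149,198), the offcut at (184,172), and the jig from (195,196) to (317,268), with its stile at (215,212) and its pusher at (287,240). The wrist camera only sees the crates.

Run:
```python
from h import *
p,W,K=shot('scene')
for n,uv,z in [('rail',(149,198),.014),('railL',(133,194),.014),('railR',(166,201),.014),('stile',(215,212),.04),('pushertrig',(290,220),.14),('boardcornerR',(296,268),.012),('boardR2',(317,250),.012),('boardL',(195,221),.012),('offcut',(184,172),.014)]:
    print(n,ray(W,K,uv,z).round(3))
s,W2,K2=shot('side')
for n,uv,z in [('rail',(264,267),.014),('jig',(265,197),.02)]: print(n,ray(W2,K2,uv,z).round(3))
st=status.read_state(); print(R.from_rotvec(st['tcp_rot']).as_matrix().round(3)); p=read_camera('wrist'); print(np.array(p['mount']).round(3))
c=s['color'][130:310,180:310]; cv2.imwrite('pics/sidec.png',cv2.resize(c[:,:,::-1],None,fx=3.3,fy=3.3,interpolation=cv2.INTER_CUBIC))
```

```text
rail [0.426 0.329 0.014]
railL [0.406 0.387 0.014]
railR [0.452 0.273 0.014]
stile [0.495 0.087 0.04 ]
pushertrig [ 0.525 -0.178  0.14 ]
boardcornerR [ 0.484 -0.24   0.012]
boardR2 [ 0.586 -0.249  0.012]
boardL [0.443 0.129 0.012]
offcut [0.61  0.341 0.014]
rail [0.431 0.335 0.014]
jig [ 0.53 -0.08  0.02]
[[-0.897  0.441 -0.   ]
 [ 0.441  0.897 -0.   ]
 [ 0.    -0.    -1.   ]]
[[-0.001  0.958  0.288  0.073]
 [ 1.     0.     0.001 -0.   ]
 [ 0.001  0.288 -0.958 -0.142]
 [ 0.     0.     0.     1.   ]]
```

View pics/sidec.png

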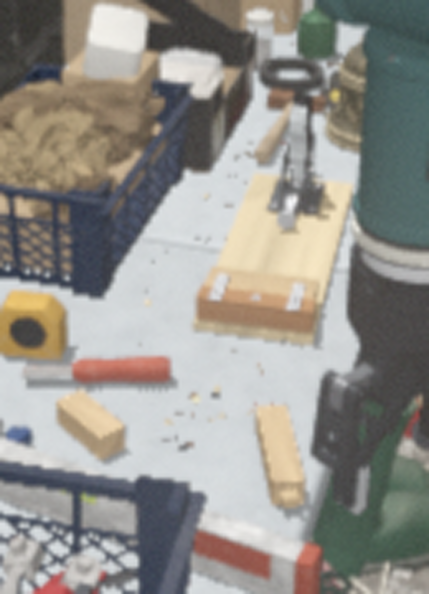

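The side crop shows the rail at (280,455) with its tenon towards the camera. The jig is behind it with the stile and cleat in front, and the chisel, offcut and tape lie clear to the left. Next I look at the jig from above with the wrist camera, then at the rail.

```bash
cat >> h.py <<'E'
def down(yaw): # tool x at world angle yaw+90deg, tool y at yaw
    c,s=np.cos(yaw),np.sin(yaw); return np.array([[-s,c,0],[c,s,0],[0,0,-1.]])
def plan(pos,Rt,claw,step=.04,rs=7):
    M=T(status.read_state()); p=M[:3,3].copy(); Rc=M[:3,:3]
    w=R.from_matrix(Rc.T@Rt).as_rotvec(degrees=True)
    n=max(int(np.ceil(np.linalg.norm(np.array(pos)-p)/step)),int(np.ceil(np.linalg.norm(w)/rs)),1)
    out=[]
    for i in range(n):
        tw=(w/n).round(2); d=(Rc.T@((np.array(pos)-p)/(n-i))).round(4)
        out.append([*tw.tolist(),*d.tolist(),claw]); p=p+Rc@d; Rc=Rc@R.from_rotvec(tw,degrees=True).as_matrix()
    print(n,out)
E
python3 - <<'E'
from h import *
plan([.5,0.02,.36],down(.12),1)
E
```

```text
16 [[0.0, -0.0, 3.56, -0.0275, -0.0273, -0.008, 1], [0.0, -0.0, 3.56, -0.0291, -0.0255, -0.008, 1], [0.0, -0.0, 3.56, -0.0307, -0.0237, -0.0081, 1], [0.0, -0.0, 3.56, -0.0321, -0.0217, -0.008, 1], [0.0, -0.0, 3.56, -0.0334, -0.0197, -0.0081, 1], [0.0, -0.0, 3.56, -0.0345, -0.0176, -0.008, 1], [0.0, -0.0, 3.56, -0.0355, -0.0154, -0.0081, 1], [0.0, -0.0, 3.56, -0.0364, -0.0132, -0.008, 1], [0.0, -0.0, 3.56, -0.0372, -0.0109, -0.0081, 1], [0.0, -0.0, 3.56, -0.0378, -0.0085, -0.008, 1], [0.0, -0.0, 3.56, -0.0382, -0.0062, -0.0081, 1], [0.0, -0.0, 3.56, -0.0385, -0.0038, -0.008, 1], [0.0, -0.0, 3.56, -0.0387, -0.0014, -0.0081, 1], [0.0, -0.0, 3.56, -0.0387, 0.0011, -0.008, 1], [0.0, -0.0, 3.56, -0.0386, 0.0034, -0.0081, 1], [0.0, -0.0, 3.56, -0.0383, 0.0059, -0.008, 1]]
```

Emit:
drive_tool --pt "0 0 3.6 -0.028 -0.027 -0.008 1" --pt "0 0 3.6 -0.029 -0.026 -0.008 1" --pt "0 0 3.6 -0.031 -0.024 -0.008 1" --pt "0 0 3.6 -0.032 -0.022 -0.008 1" --pt "0 0 3.6 -0.033 -0.02 -0.008 1" --pt "0 0 3.6 -0.034 -0.018 -0.008 1" --pt "0 0 3.6 -0.035 -0.015 -0.008 1" --pt "0 0 3.6 -0.036 -0.013 -0.008 1"

```text
time: 1.72
tool_pos: [0.397, 0.3111, 0.2959]
tcp_rot: [1.453, 2.785, 0.001]
wrist_force: [0.0, -1.3, 0.6]
width: 1.003
grip_force: 0.0
```

Emit:
drive_tool --pt "0 0 3.5 -0.037 -0.011 -0.008 1" --pt "0 0 3.5 -0.038 -0.008 -0.008 1" --pt "0 0 3.5 -0.038 -0.006 -0.008 1" --pt "0 0 3.5 -0.038 -0.004 -0.008 1" --pt "0 0 3.5 -0.039 -0.001 -0.008 1" --pt "0 0 3.5 -0.039 0.001 -0.008 1" --pt "0 0 3.5 -0.038 0.003 -0.008 1" --pt "0 0 3.5 -0.038 0.006 -0.008 1"

```text
time: 2.38
tool_pos: [0.4977, 0.0191, 0.3601]
tcp_rot: [2.084, 2.35, 0.001]
wrist_force: [0.3, 0.7, 0.3]
width: 1.001
grip_force: 0.0
```

Run:
```python
from h import *
p,W,K=shot('wrist'); print(status.read_state()['tool_pos'],W.round(3).tolist())
for o in ['jig','rail','pusher','trigger']:
    for m in masks_of(p,o)[:2]: print(o,round(m['score'],2),m['bbox'],m['mask'].sum())
cv2.imwrite('pics/w1.png',cv2.resize(p['color'][:,:,::-1],(800,600),interpolation=cv2.INTER_CUBIC)); save(p,'w1raw.png'); np.savez('w1.npz',W=W,K=K)
```

```text
[0.50046035 0.01269656 0.36168445] [[0.993, -0.114, -0.034, 0.489], [0.119, 0.951, 0.287, 0.091], [-0.0, -0.289, 0.957, 0.502], [0.0, 0.0, 0.0, 1.0]]
jig 0.57 [220.3, 55.4, 324.9, 341.8] 21993
pusher 0.72 [254.0, 212.9, 275.3, 341.3] 443
trigger 0.83 [258.2, 265.1, 274.8, 304.8] 557
```

View pics/w1.png

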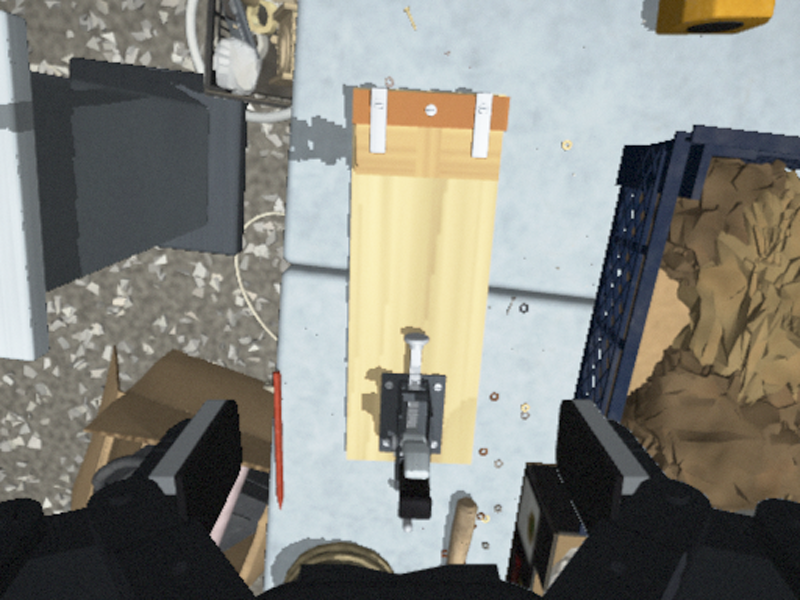

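The wrist picture (800x600) shows the whole jig. The board runs from (347,460) and (475,463) up to the stile's front edge at about y=178, the pad is at (416,338), the trigger at (415,460) and the black grip top at (415,500). I fit the jig's pose by least squares.

```bash
cat > fit.py <<'E'
from h import *
from scipy.optimize import least_squares
d=np.load('w1.npz'); W,K=d['W'],d['K']; g=cv2.cvtColor(cv2.imread('pics/w1raw.png'),cv2.COLOR_BGR2Lab).astype(float)
g=cv2.GaussianBlur(g,(0,0),0.8)
def j2w(q,P): c,s=np.cos(q[2]),np.sin(q[2]); return np.array([q[0]+c*P[0]-s*P[1],q[1]+s*P[0]+c*P[1],P[2]])
S=1.5625
pts=[((-.065,-.18,.012),(347,460)),((.065,-.18,.012),(475,463)),((-.06,.11,.04),(350,176)),((.06,.11,.04),(499,178))]
f=lambda q:np.ravel([np.array(proj(W,K,j2w(q,P)))-np.array(u)/S for P,u in pts])
r=least_squares(f,[.52,-.05,.1]); q=r.x; print(q,r.fun.round(1))
lines=[((-.065,-.17,.012),(-.065,.09,.012)),((.065,-.17,.012),(.065,.09,.012)),((.02,-.18,.012),(.06,-.18,.012)),((-.06,-.18,.012),(-.02,-.18,.012)),((-.055,.11,.04),(.055,.11,.04))]
for it in range(4):
    obs=[]
    for li,(a,b) in enumerate(lines):
        for t in np.linspace(0,1,25):
            P=np.array(a)*(1-t)+np.array(b)*t; u=np.array(proj(W,K,j2w(q,P))); v=np.array(proj(W,K,j2w(q,P+1e-3*(np.array(b)-a)/np.linalg.norm(np.array(b)-a))))-u
            n=np.array([-v[1],v[0]])/np.linalg.norm(v); h=5 if it==0 else 3
            ss=np.arange(-h,h+.01,.25); xy=u+ss[:,None]*n
            pr=np.stack([cv2.remap(np.ascontiguousarray(g[:,:,c]),xy[:,0:1].astype(np.float32),xy[:,1:2].astype(np.float32),1)[:,0] for c in range(3)],1)
            e=np.linalg.norm(np.gradient(pr,axis=0),axis=1); obs.append((li,P,u+n*ss[e.argmax()],n))
    F=lambda q:[n@(np.array(proj(W,K,j2w(q,P)))-o) for li,P,o,n in obs]
    r=least_squares(F,q,loss='soft_l1',f_scale=.5); q=r.x
    res=np.array(F(q)); print(q.round(4),[round(float(np.median(res[[o[0]==i for o in obs]])),2) for i in range(5)])
np.save('q.npy',q)
for n,P,uv in [('gripTop',None,(415,500)),('padtop',None,(416,334))]: pass
for n,z,uv in [('pad',.026+.012,(416,334)),('grip rear top',.148,(414,490))]:
    w=ray(W,K,np.array(uv)/S,z); c,s=np.cos(q[2]),np.sin(q[2]); dx=w[:2]-q[:2]; print(n,(c*dx[0]+s*dx[1]).round(4),(-s*dx[0]+c*dx[1]).round(4))
for n,P in [('trig',(0,-.094,.118)),('sq',(0,-.128,.118)),('gripr top',(0,-.144,.148)),('trigtop',(0,-.09,.145)),('padface0.02',(0,-.045,.026))]: print(n,j2w(q,P).round(4),(np.array(proj(W,K,j2w(q,P)))*S).round(0))
E
python3 fit.py
```

```text
[ 0.52429728 -0.04201993  0.09102055] [ 1.2 -0.1 -0.8 -0.   1.6 -0.7 -1.9  0.6]
[ 0.5239 -0.0417  0.0735] [-0.08, 0.14, -0.19, 0.1, -0.02]
[ 0.5239 -0.0419  0.0738] [-0.02, 0.04, -0.15, -0.13, 0.15]
[ 0.5239 -0.0418  0.0737] [0.02, 0.03, -0.05, -0.05, 0.18]
[ 0.5238 -0.0419  0.0747] [-0.12, 0.16, 0.01, -0.2, 0.08]
pad -0.0007 -0.0302
grip rear top -0.001 -0.1176
trig [ 0.5308 -0.1356  0.118 ] [416. 442.]
sq [ 0.5334 -0.1695  0.118 ] [414. 479.]
gripr top [ 0.5346 -0.1855  0.148 ] [413. 519.]
trigtop [ 0.5305 -0.1316  0.145 ] [417. 456.]
padface0.02 [ 0.5272 -0.0868  0.026 ] [415. 344.]
```

Run:
```python
from h import *
plan([.43,.32,.23],down(.38),1)
```

```text
9 [[-0.0, -0.0, -1.64, 0.0339, -0.0034, 0.0144, 1], [-0.0, -0.0, -1.64, 0.0339, -0.0024, 0.0144, 1], [-0.0, -0.0, -1.64, 0.034, -0.0014, 0.0144, 1], [-0.0, -0.0, -1.64, 0.034, -0.0005, 0.0144, 1], [-0.0, -0.0, -1.64, 0.034, 0.0005, 0.0144, 1], [-0.0, -0.0, -1.64, 0.034, 0.0015, 0.0143, 1], [-0.0, -0.0, -1.64, 0.034, 0.0025, 0.0144, 1], [-0.0, -0.0, -1.64, 0.0339, 0.0034, 0.0143, 1], [-0.0, -0.0, -1.64, 0.0337, 0.0045, 0.0144, 1]]
```

Emit:
drive_tool --pt "0 0 -1.9 0.038 -0.0034 0.016 1" --pt "0 0 -1.9 0.038 -0.002 0.016 1" --pt "0 0 -1.9 0.038 -0.001 0.016 1" --pt "0 0 -1.8 0.038 0 0.016 1" --pt "0 0 -1.8 0.038 0.001 0.016 1" --pt "0 0 -1.8 0.038 0.002 0.016 1" --pt "0 0 -1.8 0.038 0.003 0.016 1" --pt "0 0 -1.8 0.038 0.004 0.016 1"

```text
time: 3.3
tool_pos: [0.427, 0.321, 0.2303]
tcp_rot: [-1.756, -2.604, 0.0]
wrist_force: [0.7, 0.6, -0.2]
width: 1.0
grip_force: 0.0
```

Emit:
drive_tool --pt "0 0 0 0 0 0 1" --pt "0 0 0 0 0 0 1" --pt "0 0 0 0 0 0 1"

```text
time: 3.55
tool_pos: [0.4284, 0.3188, 0.231]
tcp_rot: [-1.759, -2.603, 0.002]
wrist_force: [-0.0, -0.4, 0.7]
width: 1.001
grip_force: 0.0
```

Run:
```python
from h import *
p,W,K=shot('wrist'); print(status.read_state()['tool_pos'])
for o in ['rail']:
    for m in masks_of(p,o)[:2]: 
        mk=m['mask'].astype(np.uint8); print(o,round(m['score'],2),m['bbox'],mk.sum(),cv2.minAreaRect(cv2.findNonZero(mk)))
cv2.imwrite('pics/w2.png',cv2.resize(p['color'][:,:,::-1],(800,600),interpolation=cv2.INTER_CUBIC)); save(p,'w2raw.png'); np.savez('w2.npz',W=W,K=K)
```

```text
[0.42920108 0.3181738  0.23162099]
rail 0.61 [195.7, 305.5, 311.7, 367.8] 5193 ((256.18572998046875, 345.1407165527344), (113.0046615600586, 59.478023529052734), 14.534454345703125)
rail 0.57 [250.3, 83.8, 279.2, 210.0] 3477 ((264.5, 146.0), (122.0, 31.0), 90.0)
```

View pics/w2.png

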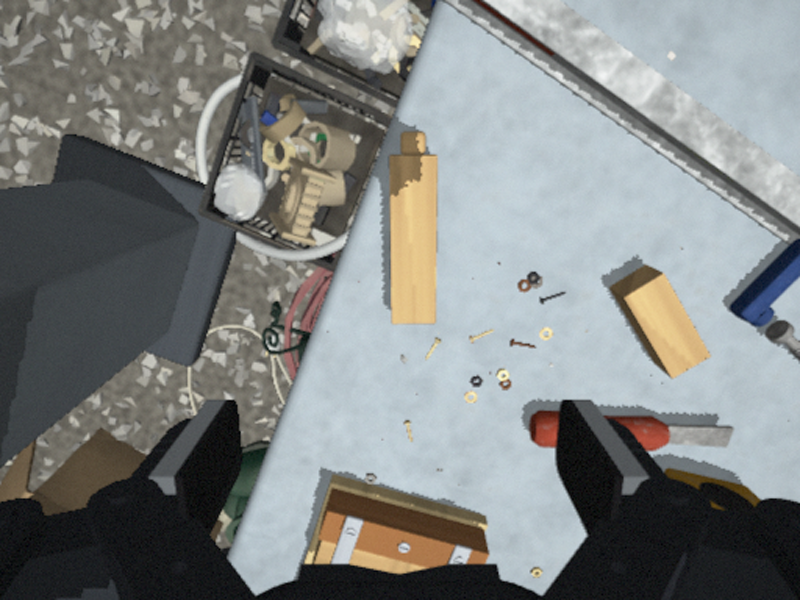

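The rail is at (390–437, 154–323) with its tenon up at (413,142). I fit its pose from the corners of its top face.

```bash
cat > fitr.py <<'E'
from h import *
from scipy.optimize import least_squares
d=np.load('w2.npz'); W,K=d['W'],d['K']; S=1.5625
g=cv2.GaussianBlur(cv2.cvtColor(cv2.imread('pics/w2raw.png'),cv2.COLOR_BGR2Lab).astype(np.float32),(0,0),.8)
def j2w(q,P): c,s=np.cos(q[2]),np.sin(q[2]); return np.array([q[0]+c*P[0]-s*P[1],q[1]+s*P[0]+c*P[1],P[2]])
pts=[((-.015,.055,.028),(390,154)),((.015,.055,.028),(438,154)),((-.015,-.055,.028),(391,324)),((.015,-.055,.028),(436,324))]
f=lambda q:np.ravel([np.array(proj(W,K,j2w(q,P)))-np.array(u)/S for P,u in pts])
r=least_squares(f,[.43,.33,.38]); q=r.x; print(q.round(4),r.fun.round(1))
np.save('rail.npy',q); print(j2w(q,(0,0,0))); plan([*q[:2],.10],down(q[2]),1)
E
python3 fitr.py
```

```text
[0.4333 0.3328 0.387 ] [-0.2  0.3  0.2  0.2  0.2 -0.2 -0.2 -0.3]
[0.43331694 0.33282923 0.        ]
4 [[0.01, 0.0, -0.11, 0.0032, 0.0022, 0.033, 1], [0.01, 0.0, -0.11, 0.0032, 0.0022, 0.033, 1], [0.01, 0.0, -0.11, 0.0031, 0.0022, 0.033, 1], [0.01, 0.0, -0.11, 0.0032, 0.0022, 0.033, 1]]
```

Emit:
drive_tool --pt "0 0 -0.2 0.0032 0.0022 0.034 1" --pt "0 0 -0.2 0.0032 0.0022 0.034 1" --pt "0 0 0 0.0032 0.0022 0.034 1" --pt "0 0 0 0.0032 0.0022 0.034 1" --pt "0 0 0 0 0 0.034 1" --pt "0 0 0 0 0 0.02 1" --pt "0 0 0 0 0 0 1" --pt "0 0 0 0 0 0 1" --force 30

```text
time: 4.32
tool_pos: [0.4331, 0.3317, 0.041]
tcp_rot: [-1.756, -2.604, 0.003]
wrist_force: [0.4, 0.2, 0.3]
width: 0.999
grip_force: 0.0
```

Run:
```python
from h import *
q=np.load('rail.npy')
plan([*q[:2],.001],down(q[2]),1)
```

```text
2 [[-0.05, 0.01, -0.08, 0.0005, 0.0004, 0.02, 1], [-0.05, 0.01, -0.08, 0.0004, 0.0003, 0.02, 1]]
```

Emit:
drive_tool --pt "0 0 -0.1 0.001 0.0006 0.02 1" --pt "0 0 0 0 0 0.02 1" --pt "0 0 0 0 0 0 0.3" --pt "0 0 0 0 0 0 0" --pt "0 0 0 0 0 0 0" --pt "0 0 0 0 0 0 0" --pt "0 0 0 0 0 0 0" --pt "0 0 0 0 0 0 0" --force 40

```text
time: 4.98
tool_pos: [0.4348, 0.3352, 0.0035]
tcp_rot: [1.751, 2.607, 0.005]
wrist_force: [-0.7, -1.1, 7.7]
width: 0.342
grip_force: 41.7
```

Emit:
drive_tool --pt "0 0 0 0 0 0 0" --pt "0 0 0 0 0 0 0" --pt "0 0 0 0 0 0 0"

```text
time: 5.23
tool_pos: [0.4347, 0.3352, 0.0035]
tcp_rot: [1.751, 2.607, 0.005]
wrist_force: [-0.5, -0.9, 7.2]
width: 0.341
grip_force: 41.7
```

```bash
cat >> h.py <<'E'
def jig(x,y,z):
    q=np.load('q.npy'); c,s=np.cos(q[2]),np.sin(q[2]); return [q[0]+c*x-s*y,q[1]+s*x+c*y,z]
def injig():
    q=np.load('q.npy'); st=status.read_state(); c,s=np.cos(q[2]),np.sin(q[2]); d=np.array(st['tool_pos'])-[*q[:2],0]
    M=T(st)[:3,:3]; print('jig',((c*d[0]+s*d[1])*1e3).round(1),((-s*d[0]+c*d[1])*1e3).round(1),(d[2]*1e3).round(1),'yaw tool y rel jig',np.degrees(np.arctan2(M[1,1],M[0,1])-q[2]).round(2),'z',M[:,2].round(3)); return st
E
python3 - <<'E'
from h import *
M=T(status.read_state()); M[2,3]+=.1
from workcell import status as s0
st=dict(s0.read_state()); st['tool_pos']=M[:3,3]
class F: read_state=staticmethod(lambda:st)
import h; h.status=F
q=np.load('q.npy'); plan(jig(0,.036,.10),down(q[2]),0)
E
```

```text
9 [[0.02, -0.01, 1.99, -0.0387, -0.0055, 0.0003, 0], [0.02, -0.01, 1.99, -0.0389, -0.0041, 0.0004, 0], [0.02, -0.01, 1.99, -0.039, -0.0028, 0.0004, 0], [0.02, -0.01, 1.99, -0.0391, -0.0014, 0.0004, 0], [0.02, -0.01, 1.99, -0.0391, -0.0, 0.0004, 0], [0.02, -0.01, 1.99, -0.0391, 0.0013, 0.0004, 0], [0.02, -0.01, 1.99, -0.039, 0.0027, 0.0004, 0], [0.02, -0.01, 1.99, -0.0389, 0.004, 0.0003, 0], [0.02, -0.01, 1.99, -0.0387, 0.0054, 0.0004, 0]]
```

Emit:
drive_tool --pt "0 0 0 0 0 -0.01 0" --pt "0 0 0 0 0 -0.03 0" --pt "0 0 0 0 0 -0.04 0" --pt "0 0 0 0 0 -0.02 0"

```text
time: 5.57
tool_pos: [0.4346, 0.3353, 0.1057]
tcp_rot: [1.751, 2.607, 0.007]
wrist_force: [1.2, 1.6, 0.2]
width: 0.339
grip_force: 40.7
```

Emit:
drive_tool --pt "0 0 2 -0.039 -0.0055 0 0" --pt "0 0 2 -0.039 -0.004 0 0" --pt "0 0 2 -0.039 -0.003 0 0" --pt "0 0 2 -0.039 -0.0015 0 0" --pt "0 0 2 -0.039 0 0 0" --pt "0 0 2 -0.039 0.0015 0 0" --pt "0 0 2 -0.039 0.003 0 0" --pt "0 0 2 -0.039 0.004 0 0"

```text
time: 6.23
tool_pos: [0.5102, 0.029, 0.1021]
tcp_rot: [2.099, 2.337, 0.001]
wrist_force: [0.6, 0.5, -0.8]
width: 0.345
grip_force: 40.6
```

Emit:
drive_tool --pt "0 0 1.9 -0.038 0.0054 0 0" --pt "0 0 0 0 0 0.02 0" --pt "0 0 0 0 0 0 0" --pt "0 0 0 0 0 0 0" --pt "0 0 0 0 0 0 0"

```text
time: 6.65
tool_pos: [0.5193, -0.0059, 0.0816]
tcp_rot: [-2.135, -2.304, 0.0]
wrist_force: [0.6, 0.6, -1.0]
width: 0.341
grip_force: 40.5
```

Run:
```python
from h import *
injig(); q=np.load('q.npy'); plan(jig(0,.0385,.06),down(q[2]),0,step=.02)
p,W,K=shot('wrist'); cv2.imwrite('pics/w3.png',cv2.resize(p['color'][:,:,::-1],(800,600),interpolation=cv2.INTER_CUBIC))
```

```text
jig -1.9 36.2 81.6 yaw tool y rel jig 0.08 z [-0.001  0.    -1.   ]
2 [[-0.01, -0.01, 0.04, 0.0011, 0.0009, 0.0108, 0], [-0.01, -0.01, 0.04, 0.0012, 0.001, 0.0108, 0]]
```

View pics/w3.png

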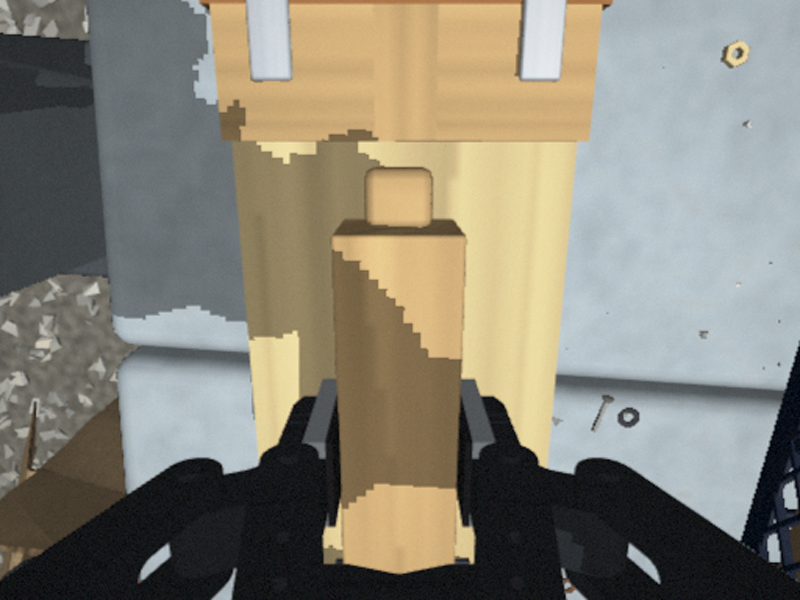

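The wrist picture shows the rail gripped squarely at (333–465, 236–566). Its tenon at (400,195) points at the stile, whose front edge is at row 140. The tool needs to shift about 2 mm to +x of the jig.

Emit:
drive_tool --pt "0 0 0 0.0005 0.002 0.02 0" --pt "0 0 0 0 0 0.02 0" --pt "0 0 0 0 0 0.015 0" --pt "0 0 0 0 0 0.004 0" --pt "0 0 0 0 0 0 0" --pt "0 0 0 0 0 0 0"

```text
time: 7.2
tool_pos: [0.5221, -0.0051, 0.0231]
tcp_rot: [2.134, 2.305, 0.001]
wrist_force: [-0.1, 0.5, -0.5]
width: 0.341
grip_force: 40.5
```

Run:
```python
from h import *
st=injig(); print(st['wrist_force'],st['width'])
```

```text
jig 1.1 36.8 23.1 yaw tool y rel jig 0.13 z [ 0.001 -0.    -1.   ]
[-0.11539943  0.51529659 -0.45895774] 0.3411687914039992
```

Emit:
drive_tool --pt "0 0 0 0 -0.001 0.004 0" --pt "0 0 0 0 0 0.0025 0" --pt "0 0 0 0 0 0 0" --pt "0 0 0 0 0 0 0"

```text
time: 7.53
tool_pos: [0.5208, -0.0059, 0.0161]
tcp_rot: [2.136, 2.303, 0.0]
wrist_force: [-0.6, -0.7, -1.8]
width: 0.343
grip_force: 40.5
```

Run:
```python
from h import *
st=injig(); print(st['wrist_force'],st['width'])
p,W,K=shot('wrist'); cv2.imwrite('pics/w4.png',p['color'][:240,:,::-1])
```

```text
jig -0.4 36.1 16.1 yaw tool y rel jig 0.05 z [ 0. -0. -1.]
[-0.59254234 -0.67180708 -1.79797726] 0.34285797390796224
```

View pics/w4.png

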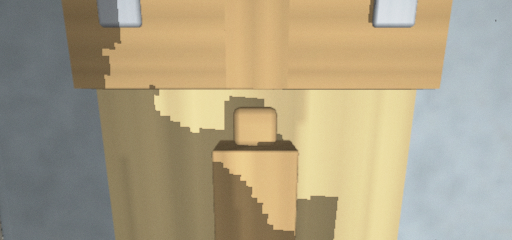

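The tenon at (255,125) lines up with the stile (edge 75–441, middle 258), so I shift it 0.7 mm right and slide in slowly.

Emit:
drive_tool --pt "0 0 0 0.002 0.0007 0 0" --pt "0 0 0 0.003 0 0 0" --pt "0 0 0 0.003 0 0 0" --pt "0 0 0 0.003 0 0 0" --pt "0 0 0 0.003 0 0 0" --pt "0 0 0 0.002 0 0 0" --pt "0 0 0 0 0 0 0"

```text
time: 8.17
tool_pos: [0.52, 0.0107, 0.0157]
tcp_rot: [-2.135, -2.304, 0.0]
wrist_force: [0.4, -0.2, -1.1]
width: 0.344
grip_force: 40.5
```

Run:
```python
from h import *
st=injig(); print(st['wrist_force'],st['width'])
```

```text
jig 0.1 52.7 15.7 yaw tool y rel jig 0.08 z [-0.  0. -1.]
[ 0.40523123 -0.24032013 -1.07359432] 0.34378081765777757
```

Tenon is in without resistance. I continue in 1 mm rows until it seats.

Emit:
drive_tool --pt "0 0 0 0.001 0 0 0" --pt "0 0 0 0.001 0 0 0" --pt "0 0 0 0.001 0 0 0" --pt "0 0 0 0 0 0 0"

```text
time: 8.5
tool_pos: [0.5199, 0.0132, 0.0158]
tcp_rot: [-2.136, -2.304, -0.0]
wrist_force: [-0.0, 0.6, -1.8]
width: 0.342
grip_force: 40.5
```

Emit:
drive_tool --pt "0 0 0 0.001 0 0 0" --pt "0 0 0 0.001 0 0 0" --pt "0 0 0 0 0 0 0" --pt "0 0 0 0 0 0 0"

```text
time: 8.83
tool_pos: [0.5198, 0.0145, 0.0158]
tcp_rot: [2.135, 2.303, -0.001]
wrist_force: [-0.0, -4.7, -1.3]
width: 0.342
grip_force: 40.6
```

Run:
```python
from h import *
st=injig(); print(st['wrist_force'],st['width'])
```

```text
jig 0.2 56.5 15.8 yaw tool y rel jig 0.06 z [ 0.    -0.001 -1.   ]
[-0.0072348  -4.72280959 -1.34974325] 0.34197301528033774
```

Emit:
drive_tool --pt "0 0 0 0.001 0 0 0" --pt "0 0 0 0.001 0 0 0" --pt "0 0 0 0 0 0 0" --pt "0 0 0 0 0 0 0" --pt "0 0 0 0 0 0 0" --pt "0 0 0 0 0 0 0"

```text
time: 9.33
tool_pos: [0.5198, 0.0145, 0.0159]
tcp_rot: [2.133, 2.303, -0.004]
wrist_force: [0.9, -12.4, -1.1]
width: 0.344
grip_force: 40.6
```

Run:
```python
from h import *
st=injig(); print(st['wrist_force'],st['width'])
```

```text
jig 0.2 56.5 15.9 yaw tool y rel jig 0.12 z [ 0.    -0.004 -1.   ]
[  0.90825841 -12.37705146  -1.12749778] 0.34422055000767554
```

Emit:
drive_tool --pt "0 0 0 -0.002 0 0 0.45" --pt "0 0 0 0 0 0 0.7" --pt "0 0 0 0 0 0 1" --pt "0 0 0 0 0 0 1" --pt "0 0 0 0 0 -0.02 1" --pt "0 0 0 0 0 -0.035 1" --pt "0 0 0 0 0 -0.04 1" --pt "0 0 0 0 0 -0.04 1"

```text
time: 10.0
tool_pos: [0.5186, 0.0157, 0.1514]
tcp_rot: [-2.134, -2.303, 0.002]
wrist_force: [1.9, 0.1, -0.3]
width: 0.996
grip_force: 0.0
```

Emit:
drive_tool --pt "0 0 0 -0.02 0 -0.04 1" --pt "0 0 0 -0.02 0 -0.04 1" --pt "0 0 0 -0.02 0 -0.02 1" --pt "0 0 0 0 0 0 1" --pt "0 0 0 0 0 0 1"

```text
time: 10.42
tool_pos: [0.5252, -0.0423, 0.2473]
tcp_rot: [2.135, 2.3, 0.004]
wrist_force: [-0.0, -0.2, -0.0]
width: 0.997
grip_force: 0.0
```

Run:
```python
from h import *
st=injig(); print(st['q'])
p,W,K=shot('wrist'); save(p,'w5raw.png'); np.savez('w5.npz',W=W,K=K)
a=cv2.resize(p['color'][:,:,::-1],(560,420))
s,W2,K2=shot('scene'); b=cv2.resize(s['color'][170:310,230:470,::-1],(560,327)) 
cv2.imwrite('pics/w5.png',cv2.resize(p['color'][:,:,::-1],(800,600),interpolation=cv2.INTER_CUBIC))
for uv in [(331,240),(383,262),(322,225),(365,283)]: print(uv,ray(W2,K2,uv,0).round(3))
q=np.load('q.npy')
for P in [(-.015,.055-.055,.04),(.015,0,.04),(-.015,.11,.04),(.015,.11,.04)]: print((np.array(proj(W,K,jig(*P)))*1.5625).round(1))
```

```text
jig 1.3 -0.5 247.3 yaw tool y rel jig -0.03 z [ 0.004  0.    -1.   ]
[-1.28049684e-01 -3.05938718e-02  1.90113165e+00  5.98554468e-04
  1.26695594e+00 -2.02448688e-01]
(331, 240) [ 0.663 -0.256  0.   ]
(383, 262) [ 0.682 -0.427  0.   ]
(322, 225) [ 0.705 -0.197  0.   ]
(365, 283) [ 0.573 -0.423  0.   ]
[371.7 257.9]
[417.2 257.9]
[368.9  77.7]
[418.9  77.7]
```

View pics/w5.png

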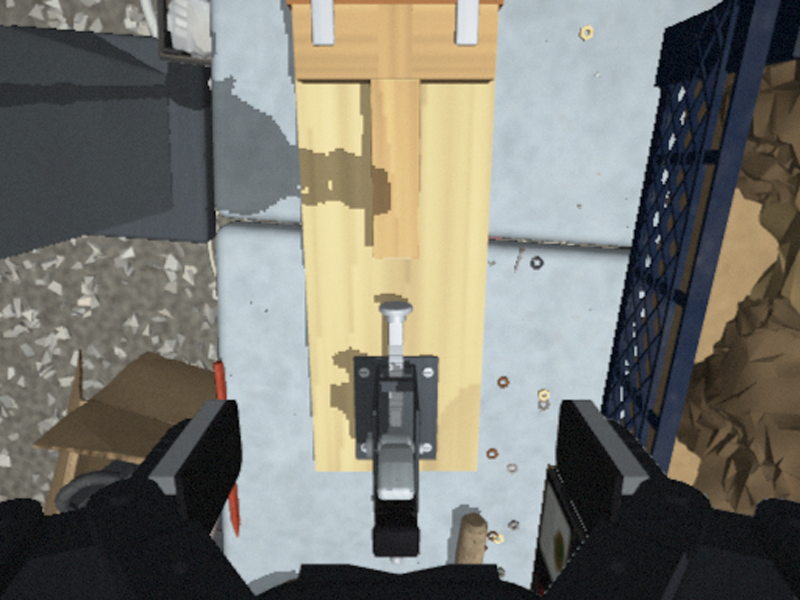

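The rail is seated as predicted (373–419, end at row 258), and the pad is at (396,305), clear of it. Now I turn the hand 90° and go to the pistol grip.

Run:
```python
from h import *
q=np.load('q.npy'); plan(jig(0,-.127,.25),down(q[2]+np.pi/2),1)
```

```text
13 [[-0.0, -0.01, -6.92, -0.0098, 0.0, -0.0005, 1], [-0.0, -0.01, -6.92, -0.0098, -0.0011, -0.0005, 1], [-0.0, -0.01, -6.92, -0.0095, -0.0023, -0.0005, 1], [-0.0, -0.01, -6.92, -0.0092, -0.0034, -0.0005, 1], [-0.0, -0.01, -6.92, -0.0087, -0.0045, -0.0005, 1], [-0.0, -0.01, -6.92, -0.0081, -0.0056, -0.0005, 1], [-0.0, -0.01, -6.92, -0.0074, -0.0065, -0.0005, 1], [-0.0, -0.01, -6.92, -0.0066, -0.0073, -0.0004, 1], [-0.0, -0.01, -6.92, -0.0056, -0.0081, -0.0005, 1], [-0.0, -0.01, -6.92, -0.0046, -0.0087, -0.0004, 1], [-0.0, -0.01, -6.92, -0.0035, -0.0092, -0.0005, 1], [-0.0, -0.01, -6.92, -0.0024, -0.0095, -0.0004, 1], [-0.0, -0.01, -6.92, -0.0013, -0.0097, -0.0005, 1]]
```

Emit:
drive_tool --pt "0 0 -6.9 -0.01 0 -0.0005 1" --pt "0 0 -6.9 -0.01 -0.001 -0.0005 1" --pt "0 0 -6.9 -0.0095 -0.0023 -0.0005 1" --pt "0 0 -6.9 -0.009 -0.0034 -0.0005 1" --pt "0 0 -6.9 -0.0087 -0.0045 -0.0005 1" --pt "0 0 -6.9 -0.008 -0.0056 -0.0005 1" --pt "0 0 -6.9 -0.0074 -0.0065 -0.0005 1" --pt "0 0 -6.9 -0.0066 -0.0073 0 1"

```text
time: 11.18
tool_pos: [0.529, -0.1193, 0.246]
tcp_rot: [-0.813, -3.029, -0.001]
wrist_force: [0.4, 0.6, -0.2]
width: 1.002
grip_force: 0.0
```

Emit:
drive_tool --pt "0 0 -6.9 -0.0056 -0.008 0 1" --pt "0 0 -6.9 -0.0046 -0.0087 0 1" --pt "0 0 -6.9 -0.0035 -0.009 0 1" --pt "0 0 -6.9 -0.0024 -0.0095 0 1" --pt "0 0 -6.9 -0.001 -0.0097 0 1" --pt "0 0 0 0 0 0 1" --pt "0 0 0 0 0 0 1" --pt "0 0 0 0 0 0 1"

```text
time: 11.85
tool_pos: [0.5331, -0.1679, 0.2472]
tcp_rot: [0.107, -3.137, -0.002]
wrist_force: [-0.3, 0.4, -0.5]
width: 1.001
grip_force: 0.0
```

Run:
```python
from h import *
injig(); q=np.load('q.npy'); plan(jig(0,-.127,.101),down(q[2]+np.pi/2),1)
p,W,K=shot('wrist'); cv2.imwrite('pics/w6.png',cv2.resize(p['color'][:,:,::-1],(800,600),interpolation=cv2.INTER_CUBIC))
for P in [(0,-.144,.148),(0,-.09,.145),(0,-.128,.118)]: print((np.array(proj(W,K,jig(*P)))*1.5625).round(1))
```

```text
jig -0.1 -126.3 247.2 yaw tool y rel jig 89.61 z [-0.003  0.002 -1.   ]
4 [[0.02, -0.04, -0.1, -0.0001, -0.0002, 0.0366, 1], [0.02, -0.04, -0.1, -0.0001, -0.0002, 0.0365, 1], [0.02, -0.04, -0.1, -0.0001, -0.0002, 0.0366, 1], [0.02, -0.04, -0.1, -0.0, -0.0002, 0.0365, 1]]
[362.3 308.2]
[476.8 305.5]
[396.6 291.4]
```

View pics/w6.png

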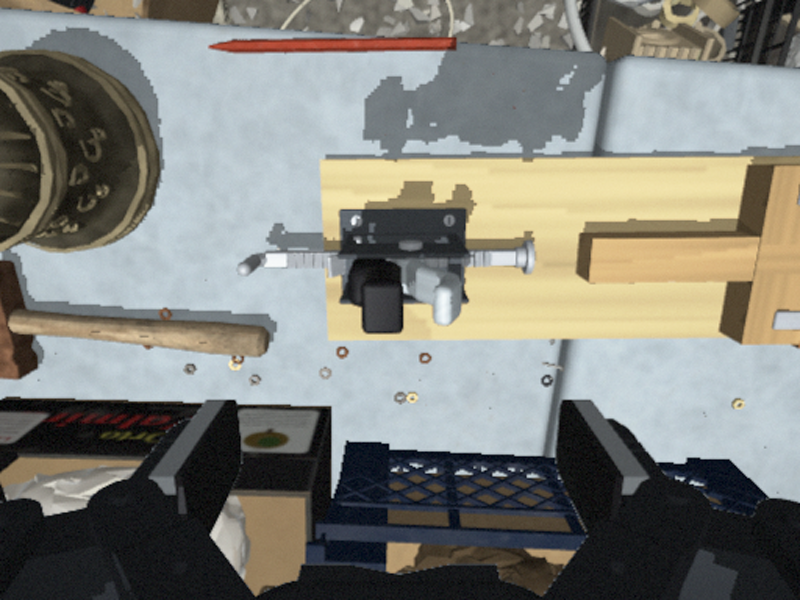

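The picture shows the grip top at (382,305) and the trigger at (445,300), where they were predicted. The fingers straddle both, so I descend.

Emit:
drive_tool --pt "0 0 -0.4 0 0 0.036 1" --pt "0 0 0 0 0 0.036 1" --pt "0 0 0 0 0 0.036 1" --pt "0 0 0 0 0 0.025 1" --pt "0 0 0 0 0 0.01 1" --pt "0 0 0 0 0 0 1" --pt "0 0 0 0 0 0 1" --force 22

```text
time: 12.48
tool_pos: [0.5341, -0.1688, 0.1062]
tcp_rot: [0.121, -3.139, -0.0]
wrist_force: [0.3, 0.1, 0.3]
width: 0.999
grip_force: 0.0
```

Run:
```python
from h import *
st=injig(); print(st['wrist_force'],st['width'])
```

```text
jig 0.8 -127.3 106.2 yaw tool y rel jig 90.14 z [-0.  0. -1.]
[0.33890042 0.13981464 0.25003371] 0.999153437024681
```

Emit:
drive_tool --pt "0 0 0 0.0005 0 0.004 1" --pt "0 0 0 0 0 0 0.5" --pt "0 0 0 0 0 0 0" --pt "0 0 0 0 0 0 0" --pt "0 0 0 0 0 0 0" --pt "0 0 0 0 0 0 0" --pt "0 0 0 0 0 0 0" --pt "0 0 0 0 0 0 0" --force 22

```text
time: 13.15
tool_pos: [0.5351, -0.1744, 0.1057]
tcp_rot: [-0.123, 3.135, -0.015]
wrist_force: [-4.7, -12.8, 9.0]
width: 0.467
grip_force: 24.4
```

Run:
```python
from h import *
st=injig(); print(st['wrist_force'],st['width']*85,st['grip_force'])
```

```text
jig 1.3 -132.9 105.7 yaw tool y rel jig 90.21 z [ 0.005 -0.01  -1.   ]
[ -4.73735967 -12.77354433   8.96134978] 39.73210871218399 24.403529902920127
```

The rear finger met something early: 40 mm between the fingers, with the hand pushed 6 mm back and 9 N up. I let go, raise the hand 9 mm and squeeze again.

Emit:
drive_tool --pt "0 0 0 0 0 0 1" --pt "0 0 0 0 0 0 1" --pt "0 0 0 0 0 -0.009 1" --pt "0 0 0 0 0 0 1" --pt "0 0 0 0 0 0 1"

```text
time: 13.57
tool_pos: [0.534, -0.1691, 0.1117]
tcp_rot: [-0.122, 3.138, -0.001]
wrist_force: [-0.2, 0.4, -0.4]
width: 1.004
grip_force: 0.0
```

Run:
```python
from h import *
st=injig(); print(st['wrist_force'],st['width']*85,st['grip_force'])
```

```text
jig 0.7 -127.6 111.7 yaw tool y rel jig 90.17 z [ 0.002 -0.    -1.   ]
[-0.18718914  0.4301566  -0.41789432] 85.35734100212521 0.0
```

Emit:
drive_tool --pt "0 0 0 0 0 0 0.5" --pt "0 0 0 0 0 0 0" --pt "0 0 0 0 0 0 0" --pt "0 0 0 0 0 0 0" --pt "0 0 0 0 0 0 0" --pt "0 0 0 0 0 0 0" --force 22

```text
time: 14.07
tool_pos: [0.5336, -0.1648, 0.118]
tcp_rot: [0.12, -3.139, -0.012]
wrist_force: [-17.7, 16.3, 47.5]
width: 0.48
grip_force: 31.8
```

Run:
```python
from h import *
st=injig(); print(st['wrist_force'],st['width']*85,st['grip_force'])
p,W,K=shot('wrist'); cv2.imwrite('pics/w7.png',cv2.resize(p['color'][:,:,::-1],(800,600),interpolation=cv2.INTER_CUBIC)); np.savez('w7.npz',W=W,K=K)
```

```text
jig 0.6 -123.3 118.0 yaw tool y rel jig 90.12 z [-0.001  0.008 -1.   ]
[-17.74769515  16.33409035  47.51112978] 40.77048359974585 31.752466113102855
```

View pics/w7.png

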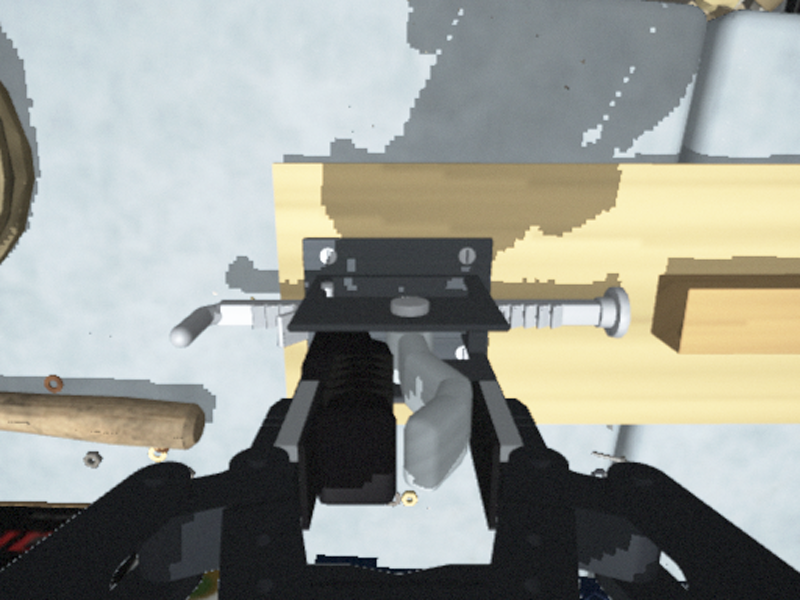

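The picture shows the rear finger on the grip's back (312,430) and the front finger on the trigger (475,430). The pads swing forward as they close and drag on both, which lifts the hand. I let the hand follow upward.

Emit:
drive_tool --pt "0 0 0 0 0 -0.005 0" --pt "0 0 0 0 0 0 0" --pt "0 0 0 0 0 0 0"

```text
time: 14.37
tool_pos: [0.5341, -0.1703, 0.1223]
tcp_rot: [-0.123, 3.138, -0.004]
wrist_force: [-13.7, -0.6, 33.1]
width: 0.351
grip_force: 35.3
```

Run:
```python
from h import *
st=injig(); print(st['wrist_force'],st['width']*85,st['grip_force'])
p,W,K=shot('wrist'); save(p,'w8.png')
for o in ['trigger','pusher']:
    for m in masks_of(p,o)[:1]: print(o,m['score'],m['bbox'])
```

```text
jig 0.6 -128.9 122.3 yaw tool y rel jig 90.2 z [ 0.002 -0.002 -1.   ]
[-13.70923491  -0.57828798  33.14285748] 29.825558594875332 35.31523013371043
trigger 0.74 [259.7, 210.6, 290.8, 295.9]
pusher 0.93 [132.4, 186.1, 425.1, 218.2]
```

Emit:
drive_tool --pt "0 0 0 0 0 0 1" --pt "0 0 0 0 0 0 1" --pt "0 0 0 0 0 0 1" --pt "0 0 0 0.0006 0 0.018 1" --pt "0 0 0 0 0 0 1" --pt "0 0 0 0 0 0 1" --force 20

```text
time: 15.02
tool_pos: [0.5312, -0.1685, 0.0961]
tcp_rot: [0.121, -3.135, -0.002]
wrist_force: [0.8, -0.5, -0.3]
width: 1.0
grip_force: 0.0
```

```bash
cat > pad.py <<'E'
from h import *
st=injig(); print(np.round(st['wrist_force'],1),st['width']*85,st['grip_force'])
p,W,K=shot('wrist'); m=masks_of(p,'pusher')[:1]
for m in m:
    b=m['bbox']; mk=m['mask']; v=np.nonzero(mk[:,int(b[2])-2])[0].mean()
    w=ray(W,K,(b[2],v),.026); q=np.load('q.npy'); c,s=np.cos(q[2]),np.sin(q[2]); d=w[:2]-q[:2]; print('pad edge jig y mm',(-s*d[0]+c*d[1])*1e3,'score',m['score'],b)
for m in masks_of(p,'rail')[:2]: print('rail',m['score'],m['bbox'])
E
python3 pad.py
```

```text
jig -2.1 -126.8 96.1 yaw tool y rel jig 90.16 z [-0.004  0.001 -1.   ]
[ 0.8 -0.5 -0.3] 85.03000488563879 0.0
pad edge jig y mm -7.51797909667921 score 0.74 [115.7, 197.3, 438.7, 240.1]
rail 0.84 [437.6, 188.7, 509.9, 247.0]
```

The pad is about 7 mm from the rail after two squeezes, so this squeeze should meet it. I use minimum grip force.

Emit:
drive_tool --pt "0 0 0 -0.002 0 0 0.6" --pt "0 0 0 0 0 0 0.5" --pt "0 0 0 0 0 0 0.4" --pt "0 0 0 0 0 0 0.3" --pt "0 0 0 0 0 -0.001 0.2" --pt "0 0 0 0 0 -0.001 0.1" --pt "0 0 0 0 0 -0.001 0" --pt "0 0 0 0 0 0 0" --force 20

```text
time: 15.83
tool_pos: [0.5359, -0.1745, 0.101]
tcp_rot: [-0.123, 3.136, -0.015]
wrist_force: [2.6, -17.1, -8.2]
width: 0.473
grip_force: 22.4
```

Emit:
drive_tool --pt "0 0 0 0 0 0 0" --pt "0 0 0 0 0 0 0" --pt "0 0 0 0 0 0 0" --pt "0 0 0 0 0 0 0" --pt "0 0 0 0 0 0 0" --pt "0 0 0 0 0 0 0"

```text
time: 16.33
tool_pos: [0.5359, -0.1745, 0.1009]
tcp_rot: [-0.124, 3.136, -0.015]
wrist_force: [1.7, -16.0, -8.4]
width: 0.471
grip_force: 22.4
```

```bash
python3 pad.py
```

```text
jig 2.1 -133.1 100.9 yaw tool y rel jig 90.23 z [ 0.003 -0.01  -1.   ]
[  1.7 -16.   -8.4] 40.027087874593114 22.42437141132541
pad edge jig y mm 34.518143489250164 score 0.74 [452.3, 181.1, 512.0, 235.6]
rail 0.68 [452.0, 179.1, 510.8, 238.0]
```

At this height the rear finger rests on the flared lower grip, at jig y −153. The earlier squeeze with the TCP at z≈0.12 met the grip at −144, as specified. I let go, go back to z≈0.118 and look at the pad.

Emit:
drive_tool --pt "0 0 0 0 0 0 1" --pt "0 0 0 0 0 0 1" --pt "0 0 0 0 0 -0.01 1" --pt "0 0 0 0 0 -0.009 1" --pt "0 0 0 0 0 0 1" --pt "0 0 0 0 0 0 1" --pt "0 0 0 0 0 0 1" --force 20

```text
time: 17.07
tool_pos: [0.5351, -0.1689, 0.1205]
tcp_rot: [-0.122, 3.138, -0.001]
wrist_force: [-0.6, 1.0, -0.4]
width: 1.0
grip_force: 0.0
```

```bash
python3 pad.py
python3 - <<'E'
from h import *
p,W,K=shot('wrist')
for P in [(-.012,-.0,.026),(0,-.0,.012),(0,-.006,.026),(0,-.012,.026),(0,-.006,.038)]: print(P,np.round(proj(W,K,jig(*P)),1))
g=p['color'].astype(int); u,v=proj(W,K,jig(0,0,.03)); v=int(v)
for r in (v-4,v,v+4): print(r,[tuple(g[r,c]) and int(g[r,c,0])-int(g[r,c,2]) for c in range(380,470,3)],[int(g[r,c].sum()//3) for c in range(380,470,3)])
E
```

```text
jig 1.7 -127.5 120.5 yaw tool y rel jig 90.18 z [ 0.001 -0.    -1.   ]
[-0.6  1.  -0.4] 84.98471456902858 0.0
pad edge jig y mm 4.964241099504811 score 0.55 [149.1, 183.0, 441.2, 218.7]
rail 0.85 [430.7, 173.1, 511.3, 225.7]
(-0.012, -0.0, 0.026) [437.  181.6]
(0, -0.0, 0.012) [425.2 192.5]
(0, -0.006, 0.026) [426.  197.9]
(0, -0.012, 0.026) [417.7 197.8]
(0, -0.006, 0.038) [434.4 203. ]
195 [-7, -11, -13, -7, -13, -12, -8, -8, -9, -10, -8, -11, -10, -12, -12, -12, -11, -8, -13, -11, 17, 43, 89, 88, 89, 91, 92, 93, 89, 89] [109, 196, 197, 105, 195, 202, 226, 226, 223, 221, 220, 218, 217, 198, 197, 193, 196, 99, 200, 207, 118, 81, 176, 195, 194, 191, 191, 189, 191, 192]
199 [-6, -12, -10, -7, -11, -12, -8, -9, -8, -8, -7, -9, -10, -9, -10, -9, -8, -6, -9, -10, 16, 40, 89, 90, 90, 89, 91, 89, 90, 90] [87, 203, 199, 111, 203, 210, 232, 233, 233, 232, 231, 229, 231, 163, 219, 227, 226, 101, 219, 217, 125, 81, 189, 193, 191, 193, 191, 192, 191, 192]
203 [-8, -12, -13, -9, -13, -11, -8, -9, -10, -9, -8, -11, -9, -7, -7, -8, -8, -5, -7, -9, 17, 39, 90, 88, 90, 88, 90, 89, 89, 89] [134, 204, 209, 170, 204, 219, 232, 230, 230, 231, 230, 228, 229, 111, 230, 231, 231, 104, 239, 229, 122, 74, 189, 190, 188, 189, 188, 188, 188, 189]
```

The pad now touches the rail's end with no board showing between them. I do the final squeeze at this height, letting the hand rise gently.

Emit:
drive_tool --pt "0 0 0 0.0015 0 0 0.7" --pt "0 0 0 0 0 0 0.62" --pt "0 0 0 0 0 -0.001 0.57" --pt "0 0 0 0 0 -0.001 0.53" --pt "0 0 0 0 0 -0.001 0.5" --pt "0 0 0 0 0 -0.001 0.47" --pt "0 0 0 0 0 0 0.44" --pt "0 0 0 0 0 0 0.44" --force 20

```text
time: 17.93
tool_pos: [0.5325, -0.1653, 0.1231]
tcp_rot: [0.119, -3.138, -0.012]
wrist_force: [-0.1, 10.8, 2.2]
width: 0.467
grip_force: 20.6
```

Run:
```python
from h import *
st=injig(); print(np.round(st['wrist_force'],1),st['width']*85,st['grip_force'])
```

```text
jig -0.5 -123.7 123.1 yaw tool y rel jig 90.06 z [-0.002  0.007 -1.   ]
[-0.1 10.8  2.2] 39.72360960558501 20.60184472356923
```

The trigger stalls at mid-travel with 20 N on it, so the pad presses with about 14 N. I hold and check that it is steady.

Emit:
drive_tool --pt "0 0 0 0 0 0 0.4" --pt "0 0 0 0 0 0 0.36" --pt "0 0 0 0 0 0 0.33" --pt "0 0 0 0 0 0 0.3" --pt "0 0 0 0 0 0 0.3" --pt "0 0 0 0 0 0 0.3" --pt "0 0 0 0 0 0 0.3"

```text
time: 18.52
tool_pos: [0.5325, -0.1653, 0.1231]
tcp_rot: [0.119, -3.138, -0.012]
wrist_force: [0.3, 10.0, 1.1]
width: 0.472
grip_force: 20.6
```

```bash
python3 pad.py
```

```text
jig -0.5 -123.7 123.1 yaw tool y rel jig 90.06 z [-0.002  0.007 -1.   ]
[ 0.3 10.   1.1] 40.12677986877536 20.619173602899536
pad edge jig y mm 6.919432016737051 score 0.69 [147.6, 184.8, 434.4, 223.6]
rail 0.71 [419.0, 177.0, 509.3, 228.1]
```

```bash
python3 -c "
from workcell import workorder
print(workorder.finish_job())"
```

```text
the job is handed in; nothing more can be done
None
```

I handed the job in at about 18.6 s with the rail slid home by hand. The pad was against its end, and the fingers held the trigger at about 20 N, stalled short of its stop, so the pad should press with roughly 14 N by the trigger rule, not by a direct reading; the hand-in gave no verdict.

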